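# Fit the roller in the sweet press and screw its keeper shut

## Task

Lay the wooden roller in the two V saddles of the green press, lowering it gently until both steel ends have settled before you let go. Then take the orange screwdriver, press its bit into the brass screw head and, keeping it pushed down, turn the screw clockwise until it is fully home, with the red keeper over the roller's end; turn the keeper only with the screwdriver bit. Finally put the screwdriver back upright in its wooden stand, fully in, and leave the bowl, jar, carton and mug alone.

Things in the scene. Friction and masses are not known exactly. Their poses are not given: they have to be found in the camera images.
- roller_center (a point): Centre of the loose roller: wooden cylinder 40 mm in diameter, 120 mm long, with a 14 mm steel journal sticking out 35 mm at each end (190 mm in all), about 0.3 kg. x runs along it; both ends are alike; it may be turned about its own axis in any way. At the start it lies level, its journals in the tray's two V rests.
- tray: Fixed flat steel tray, 200 x 85 mm, base 6 mm thick, origin under its centre, x along its length. Two V rests, at x = -77 and +77 mm, hold the roller with its axis 35 mm above the table.
- press_cradle (a point): Point on the fixed green press where the roller's centre must come to rest, 50 mm above the table. x runs along the seated roller, z up. Steel V saddles at x = -77 and +77 mm, each 14 mm thick; the 90-degree V opens about 34 mm wide at 57 mm above the table and guides the journal in. The wooden part lies between them with 10 mm free at each end.
- press: The fixed green press, origin on the table right below press_cradle, same axes. Base plate 225 x 135 mm, its centre at (8, 13) mm, its top 12 mm above the table. The vertical brass keeper screw stands at x = +80, y = +48 mm.
- screw (a joint): Turn of the keeper screw in rad: 0 is as far out as it goes, 3.4 is fully home against its stop. Grows as the screw turns clockwise seen from above; the screw sinks 1.6 mm per rad. It needs about 0.1 N m to turn and stays where it is left.
- recess (a point): Floor of the cross recess in the brass screw head, on the screw's axis; turns and sinks with it; 63 mm above the table at home. z up, x along the red keeper. The cross has arms along x and y: 16 mm end to end, 5 mm wide, 6 mm deep. Above it a conical brass rim guides a bit in: 7 mm high, inside diameter 24 mm at the bottom, 28 mm at the top, 35 mm outside.
- keeper_tip (a point): Outer end of the red keeper, the tongue fixed to the screw head, 14 mm wide, 4 mm thick, this point 58 mm from the screw's axis on its underside. At home the keeper points square across the roller's axis and lies 2 mm above the journal. It swings round the outer side, clear of the wooden part.
- driver_grip (a point): The loose screwdriver, at the middle of its handle. z points up along the tool, away from the bit. Orange square handle, 24 x 24 mm, flats square to x and y, from 45 mm below to 40 mm above this point; round black collar (33 mm diameter, 6 mm high) at its lower end. About 0.12 kg. It starts upright in its stand, collar on the stand's top.
- driver_tip (a point): End of the screwdriver's bit, on its axis, 120 mm below the grip point. Shank 12 mm in diameter, 63 mm long; below it the cross bit, 12 mm long, arms 14 mm end to end and 3.2 mm thick, the last 3 mm only 9 mm across and 2 mm thick. The arms lie along the same x and y as the handle's flats, so the bit fits the recess in four ways, a quarter turn apart.
- stand: Fixed dark wooden block, 75 x 75 x 85 mm high, origin under its centre. A vertical round hole, 21 mm in diameter, runs down through its centre. The screwdriver stands in it with its collar on the block's top (driver_grip then 130 mm above the table).
- bowl: Loose steel bowl, 100 mm across, 50 mm high, origin under its centre. Leave alone.
- jar: Loose closed amber jar, 68 mm in diameter, 120 mm high, origin under its centre. Leave alone.
- carton: Loose white carton, 75 x 120 x 60 mm high, origin under its centre. Leave alone.
- mug: Loose blue mug, 76 mm in diameter, 85 mm high, handle on its +y side, origin under its centre. Leave alone.
Not all that is in view belongs to the job. Leave any pink look-alike of the part that bears roller_center alone.

How it is judged (in metres and radians):
On the way, in this order (a step that is already met when the one before it is completed fails the run):
1. the roller rests in both saddles of the press, let go and still, with the keeper still open (x of roller_center in the frame of press_cradle between -0.009 and 0.009 m and y of roller_center in the frame of press_cradle between -0.005 and 0.005 m and z of roller_center in the frame of press_cradle between -0.004 and 0.004 m and angle between the x axis of roller_center and the x axis of press_cradle, either way round below 0.05 rad and contact force between the fingers and roller below 0.2 N and linear speed of roller below 0.03 m/s and value of joint screw below 1.5 rad), for 0.2 s.
2. the screwdriver's bit is seated in the recess and pushed down before the screw is turned (horizontal distance between driver_tip and recess below 0.004 m and z of driver_tip in the frame of recess below 0.003 m and angle between driver_tip's own z axis and vertical below 0.12 rad and contact force between driver and screw above 1.5 N and value of joint screw below 1.6 rad), for 0.1 s.
3. the screw is fully home with the bit still seated and pushed down in it (horizontal distance between driver_tip and recess below 0.004 m and z of driver_tip in the frame of recess below 0.003 m and angle between driver_tip's own z axis and vertical below 0.12 rad and contact force between driver and screw above 1.5 N and value of joint screw above 3.15 rad), for 0.1 s.
At the end, for the whole second after the job is handed in: The roller lies still in both saddles (within 9 mm along its axis, 5 mm across, 4 mm in height, 3 degrees); the screw is within 0.25 rad of its stop; the screwdriver stands still and upright in its stand, collar down on the block (within 6 mm), all let go (x of roller_center in the frame of press_cradle between -0.009 and 0.009 m and y of roller_center in the frame of press_cradle between -0.005 and 0.005 m and z of roller_center in the frame of press_cradle between -0.004 and 0.004 m and angle between the x axis of roller_center and the x axis of press_cradle, either way round below 0.05 rad and value of joint screw above 3.15 rad and linear speed of each of roller, driver below 0.03 m/s and horizontal distance between driver_tip and stand below 0.012 m and angle between driver_tip's own z axis and vertical below 0.12 rad and z of driver_grip in the frame of stand between 0.12 and 0.136 m); the robot touches nothing.
It fails at once if the roller is dropped (moving faster than 0.35 m/s out of the fingers) (linear speed of roller above 0.35 m/s and contact force between the fingers and roller below 0.1 N).
It fails at once if the screw or keeper turns while the bit is not in its recess (velocity of joint screw above 0.4 rad/s and distance between driver_tip and recess above 0.013 m).
It fails at once if the robot touches the screw or keeper itself (over 2 N) (contact force between any of the fingers, the arm and screw above 2 N).
It fails at once if the bowl, jar, carton or mug is shifted by more than 25 mm or tipped (distance of any of bowl, jar, carton, mug from where it was at the start of the episode above 0.025 m or angle between any of bowl, jar, carton, mug's own z axis and vertical above 0.3 rad).
It also fails if it takes over 72 s, if anything falls off the work surface, if the arm or the gripper's body presses on something with over 40 N, if the wrist force passes 120 N, or if a joint passes its speed limit or range.

## Robot

A 6-joint arm with a two-finger parallel gripper is mounted at the origin on the work surface. World frame = base frame: x ahead of the robot, y to its left, z up, the work surface at z = 0. Lengths are in mm, angles in rad, forces in N, time in s.
With the tool pointing down it reaches from about 300 to 750 mm from the base axis. Payload 8.5 kg.
Tool frame: the origin (TCP) lies midway between the tips of the shut fingers; the grasp point (between the pads) lies 19 mm behind it; z points along the fingers, y is the direction in which the jaws open and shut (so a half turn about z gives the same grasp; the last joint's range is limited). The gripper opens to 85 mm and grips with 20 to 120 N. Pads are 22 mm wide; open, the fingers measure 114 mm over their backs; the gripper's body (76 mm by 85 mm) begins 54 mm behind the grasp point. The pads swing forward as they close: fully open they stand 13 mm farther back than shut.
Start: joints at [-1.452, 0.381, 1.297, -0, 1.464, -0.215], TCP at [180.193, -519.626, 231.322] pointing down, gripper open.
Joint ranges: [-3.11, 3.11], [-0.89, 2.33], [0.22, 2.48], [-1.42, 4.56], [0.17, 2.85], [-2.88, 2.88]. Speed limits (rad/s): [2.39, 2.39, 3.14, 3.14, 3.14, 3.14].

## Interface

Orientations are given as a 3x3 rotation matrix whose columns are the frame's x, y, z axes.
In Python, from rig import robot gives the robot as it stands.
- The arm moves only by the shell command python3 -m crank 'ROWS' [FORCE]. ROWS is JSON, a list of rows, each an object with "hand": the closure, from 0 (fully open) to 1 (shut); "travel": the shift along the tool's x, y, z in mm, a list of three; "roll": the turn about the tool's z in degrees. A call has exactly 5 rows; each row is the pose to reach, as a shift and turn from the pose commanded when the call began, along the tool's axes at that moment; what a row does not reach only later rows make up. A row lasts 1/8 s, in which the tool goes at most 62.5 mm and 10.7 degrees, less where a joint would pass 70% of its speed; a pose out of reach is approached as far as the arm can. A call with a gripper value outside its range is refused whole. The fingers move at their own pace and stop on an object; FORCE is the grip in N (left out, the last holds). Time passes only in rows, so rows that repeat a pose let the fingers close, or fill a call up. It gives the time, the measured TCP pose, the force and the opening at its end, in the units of the state.
- robot.sense(): the state, without advancing time (a new reading comes with each control period).
- robot.read_camera(name): name is "scene" or "top" or "wrist"; returns (picture, depth): 400x640x3 uint8, red, green, blue; 400x640 float32, mm along the optical axis (not along the pixel's ray), 0 where there is no reading.
- robot.camera_model(name): a dict with "fx", "fy", "cx", "cy" (pixels), "R" (3x3) and "t" (3): a world point X has camera coordinates R X + t; the wrist camera has in their place "tool_from_camera" (4x4, takes a point from camera to tool coordinates, whose origin is the TCP and whose axes are the flange's). Camera axes: x right, y down, z forward; pixel columns grow to the right and rows downward; lengths in mm; the calibration is good to about 2 mm. A picture is of the moment at which its call begins: read the wrist's pose just before it. camera_model takes no time and is no camera call.
- robot.job_done(): hands the job in, once; it reports no verdict.
The state is a dict: "time": time; "joint_pos": joint angles; "dq": joint speeds; "effort": joint torques, N m; "ee_pos": TCP position; "tcp_rot": TCP orientation; "ft_force": force on the tool from outside, world axes, zero at the start; "moment": the same for the moment, N m; "grip_width": finger opening in mm.
Only numpy, scipy, OpenCV 4.12 (cv2) and the standard library are available. Lean on these libraries where they do the work, as an engineer would, in place of code of your own. Each camera call takes 0.05 s, during which the arm holds its last target. There are 200 camera calls.

## Working session

There is one attempt and no reset: what is moved stays moved. The work goes in short steps, Python scripts to look and compute and a shell command to move; the robot and the scene stay as the last step left them, time stands still between calls to the robot, and variables do not carry over. Pictures are saved under pics/ and viewed, on a budget of 10 in all, crops included, one or two more only if the job needs it, and the job is handed in when it is done.

```bash
ls; mkdir -p pics
cat > h.py <<'E'
import numpy as np, cv2
from rig import robot
def grab(name):
    s=robot.sense(); im,d=robot.read_camera(name); return s,im,d
def world(name,s,d,pts=None):
    m=robot.camera_model(name)
    v,u=np.mgrid[0:400,0:640]
    P=np.stack([(u-m['cx'])/m['fx']*d,(v-m['cy'])/m['fy']*d,d],-1).astype(float)
    if 'R' in m: return (P-np.array(m['t']))@np.array(m['R'])
    T=np.array(m['tool_from_camera']); P=P@T[:3,:3].T+T[:3,3]
    return P@np.array(s['tcp_rot']).T+np.array(s['ee_pos'])
E
python3 - <<'E'
from h import *
print(robot.sense())
for n in ['scene','top']:
    s,im,d=grab(n); np.savez(n+'.npz',im=im,d=d,W=world(n,s,d)); cv2.imwrite(f'pics/{n}0.png',im[:,:,::-1])
    print(n,robot.camera_model(n))
print(robot.camera_model('wrist'))
E
```

```text
pics
{'time': 0.0, 'joint_pos': array([-1.45230585e+00,  3.81196328e-01,  1.29823739e+00,  1.36402743e-05,
        1.46360095e+00, -2.15306805e-01]), 'dq': array([-1.57926453e-04,  5.65254471e-05, -8.46431876e-04,  1.16302443e-04,
       -1.92564456e-05, -2.92298781e-04]), 'effort': array([ 6.17887981e-04, -4.48460984e+01, -2.31279051e+01, -1.26370096e-04,
        4.78929724e-03,  1.53957342e-05]), 'ee_pos': array([ 180.1614747 , -519.35503339,  230.71948239]), 'tcp_rot': array([[ 9.44805548e-01,  3.27631579e-01, -1.56998991e-04],
       [ 3.27631459e-01, -9.44804515e-01,  1.43351021e-03],
       [ 3.21329858e-04, -1.40582621e-03, -9.99998960e-01]]), 'ft_force': array([-0.08276602, -0.13389738, -0.2976994 ]), 'moment': array([0.02857617, 0.02651781, 0.00183662]), 'grip_width': 85.15511390573754}
scene {'fx': 493.7676820876027, 'fy': 493.7676820876027, 'cx': 322.7324293173787, 'cy': 197.04163749327805, 'R': array([[ 0.78031963,  0.62522725, -0.01386251],
       [ 0.45938003, -0.58809197, -0.66567096],
       [-0.42434805,  0.51306795, -0.74611662]]), 't': array([-474.66063234, -175.85661682, 1522.06050431])}
top {'fx': 484.8564335550385, 'fy': 484.8564335550385, 'cx': 318.3409617666766, 'cy': 194.3639949164371, 'R': array([[ 0.06860672, -0.99762175, -0.00663084],
       [-0.9756716 , -0.065707  , -0.20915905],
       [ 0.20822593,  0.02081924, -0.97785915]]), 't': array([  16.76018773,  586.63959735, 1149.93774225])}
{'fx': 279.6528923911292, 'fy': 279.6528923911292, 'cx': 310.70911189854235, 'cy': 199.18102864831894, 'tool_from_camera': array([[-6.71110669e-04, -9.55086238e-01, -2.96327232e-01,
         7.63124151e+01],
       [ 9.99999694e-01, -5.21818212e-04, -5.82899755e-04,
         1.49198439e+00],
       [ 4.02090588e-04, -2.96327532e-01,  9.55086296e-01,
        -1.43288178e+02],
       [ 0.00000000e+00,  0.00000000e+00,  0.00000000e+00,
         1.00000000e+00]])}
```

View pics/top0.png

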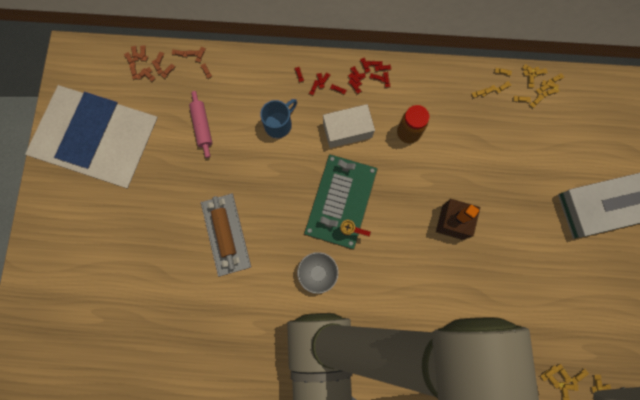

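View pics/scene0.png

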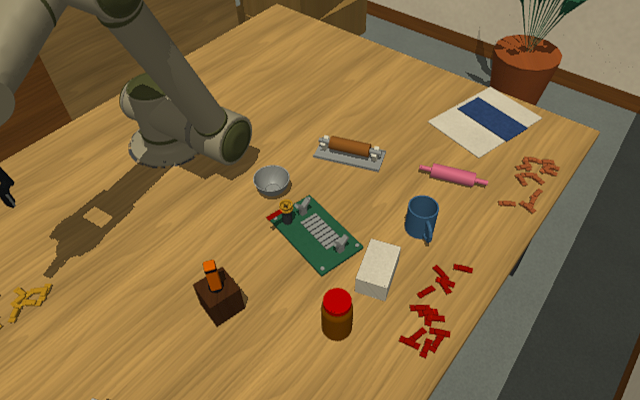

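Top view: the brown roller lies in the tray at (223,232), and the pink look-alike at (200,125) is to be left alone. The press is at (341,202) with its brass screw at (347,227) and the keeper pointing right to (370,232). The stand with the orange driver is at (460,218). Bowl is at (317,273), carton (349,125), mug (277,118), jar (413,123).

Run:
```python
from h import *
z=np.load('top.npz'); im,d,W=z['im'],z['d'],z['W']
hsv=cv2.cvtColor(im,cv2.COLOR_RGB2HSV)
def info(name,mask,box):
    u0,v0,u1,v1=box; mm=np.zeros_like(mask); mm[v0:v1,u0:u1]=mask[v0:v1,u0:u1]; mm&=(d>0)
    P=W[mm]; 
    r=cv2.minAreaRect(P[:,:2].astype(np.float32))
    print(name,len(P),'med',np.median(P,0).round(1),'z',np.percentile(P[:,2],[2,50,98]).round(1),'rect',np.round(r[0],1),np.round(r[1],1),round(r[2],1))
    return P
H,S,V=[hsv[...,i].astype(int) for i in range(3)]
Z=W[...,2]
for n in [(100,300),(400,300),(280,330),(150,300)]: print('table',n,W[n[1],n[0]].round(1))
P=info('roller wood',(Z>40)&(S>120),(200,190,255,280))
c=P[:,:2].mean(0); w,v=np.linalg.eigh(np.cov(P[:,:2].T)); print(c,v[:,1],np.degrees(np.arctan2(v[1,1],v[0,1])))
info('roller all',(Z>30),(200,190,255,280))
info('tray',(Z>2),(200,190,255,280))
P=info('press green',(H>60)&(H<95)&(S>90)&(Z<20)&(Z>4),(295,145,385,260))
info('press above',(Z>35),(295,145,385,260))
info('saddle far',(Z>30),(325,150,360,185))
info('saddle near',(Z>30)&(S<80),(315,210,342,240))
info('screw brass',(H>15)&(H<35)&(S>120)&(Z>50),(330,215,365,245))
info('keeper',((H<6)|(H>174))&(S>150),(350,220,380,245))
info('stand top',(Z>78)&(Z<92),(430,190,490,245))
P=info('driver',(H>6)&(H<16)&(S>180)&(V>120),(445,195,490,245))
info('driver top',(Z>155),(430,190,490,245))
for n,b in dict(bowl=(290,245,345,300),jar=(390,95,435,150),carton=(315,95,380,150),mug=(255,90,300,142)).items(): info(n,Z>8,b)
```

```text
table (100, 300) [2.887e+02 5.883e+02 2.000e-01]
table (400, 300) [ 340.6 -165.4   -0.9]
table (280, 330) [247.4 129.1   1.9]
table (150, 300) [297.5 460.3   6.1]
roller wood 686 med [476.1 287.4  52.9] z [43.3 52.9 58.8] rect [476.3 289.1] [120.3  36.7] 19.6
[475.7221174  287.46169865] [-0.94329092 -0.33196724] -160.611777735994
roller all 1062 med [473.7 286.3  49.4] z [34.4 49.4 58.4] rect [476.4 289.5] [189.9  43.7] 19.9
tray 3279 med [471.4 284.    8.2] z [ 2.2  8.2 57. ] rect [477.6 287.1] [234.1 142.4] 5.5
press green 2323 med [581.3 -15.4  12.6] z [ 7.3 12.6 17.6] rect [582.8  -1.9] [128.  219.2] 76.7
press above 580 med [506.   -9.4  56.4] z [36.6 56.4 84. ] rect [534.1 -18.4] [134.3 271.1] 74.2
saddle far 109 med [667.3  -8.6  50.1] z [31.2 50.1 58.4] rect [668.8  -9.2] [43.  15.3] 76.8
saddle near 107 med [518.6  25.7  50.2] z [34.1 50.2 60.2] rect [519.2  26.3] [43.3 14.4] 76.8
screw brass 165 med [505.1 -19.5  75.6] z [65.7 75.6 85.4] rect [505.1 -19.9] [32.6 31.9] 5.2
keeper 58 med [497.2 -55.   68.5] z [64.  68.5 72.6] rect [498.2 -56.7] [34.7 11.4] 78.9
stand top 722 med [ 537.  -284.7   85.2] z [80.1 85.2 90.7] rect [ 546.9 -294.4] [76.4 76.3] 76.9
driver 100 med [ 547.5 -293.8  170.5] z [164.1 170.5 174.2] rect [ 558.4 -303.6] [23.7 54.6] 48.5
driver top 136 med [ 545.1 -291.6  169.6] z [156.4 169.6 174.1] rect [ 546.2 -293.4] [24.3 24.7] 56.7
bowl 1056 med [395.9  44.8  25.7] z [ 8.4 25.7 52.9] rect [399.4  39.8] [109.3 140.8] 13.1
jar 895 med [ 770.5 -168.1  114.4] z [ 13.6 114.4 123.9] rect [ 819.6 -170.7] [138.7  66.1] 3.1
carton 1579 med [771.4  -8.   59.6] z [13.9 59.6 65. ] rect [795.5   4.9] [116.1 136. ] 18.1
mug 830 med [794.1 176.5  54.5] z [ 8.5 54.5 87.9] rect [804.  200.5] [129.8 106. ] 69.5
```

Run:
```python
from h import *
im=np.load('top.npz')['im']
c=cv2.resize(im[150:280,190:490],None,fx=2.6,fy=2.6,interpolation=cv2.INTER_CUBIC)
cv2.imwrite('pics/crop1.png',c[:,:,::-1])
```

```text
(no output)
```

View pics/crop1.png

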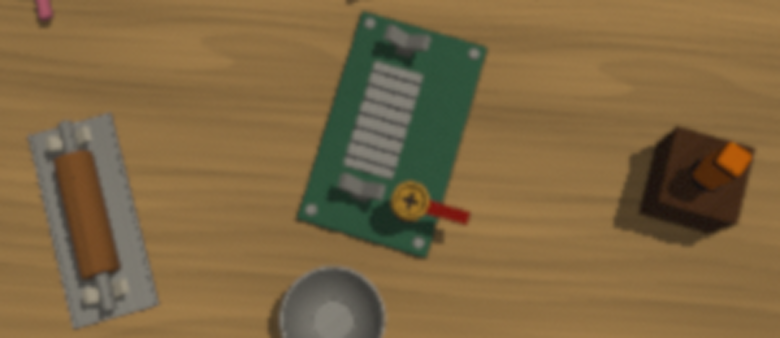

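Crop confirms: the brown wooden roller with steel journals in the grey tray is the one meant; the pink part at (200,125) is the look-alike. The screw position predicted from the saddles (505,-20) matches the one measured. Moving over the roller.

```bash
cat >> h.py <<'E'
def go(x,y,z,ang=None):
    """travel in tool axes, roll in degrees, to bring TCP to world x,y,z with tool x at angle ang"""
    s=robot.sense(); R=np.array(s['tcp_rot']); p=np.array(s['ee_pos'])
    a=np.degrees(np.arctan2(R[1,0],R[0,0])); D=np.array([x,y,z])-p
    print('t',round(s['time'],2),'tcp',p.round(1),'ang',round(a,2),'q',np.degrees(s['joint_pos']).round(0),'F',s['ft_force'].round(1),'w',round(s['grip_width'],1),
      '| travel',(D@R).round(1),'rows',round(np.linalg.norm(D)/62.5,1),'roll',None if ang is None else round(a-ang,1))
E
for i in 1 2 3; do python3 -m crank '[{"hand":0,"travel":[36,-44,0],"roll":0},{"hand":0,"travel":[72,-89,0],"roll":0},{"hand":0,"travel":[109,-133,0],"roll":0},{"hand":0,"travel":[145,-178,0],"roll":0},{"hand":0,"travel":[182,-222,0],"roll":0}]'; done; python3 -c "from h import *;go(476,289,160,19.7)"
```

```text
time: 0.72
ee_pos: [279.6, -248.4, 231.2]
tcp_rot: [[0.945, 0.327, 0.0], [0.327, -0.945, 0.0], [0.0, -0.0, -1.0]]
ft_force: [0.5, -0.5, -0.5]
grip_width: 85.7
time: 1.35
ee_pos: [378.8, 21.1, 231.4]
tcp_rot: [[0.945, 0.328, 0.0], [0.328, -0.945, -0.0], [0.0, 0.0, -1.0]]
ft_force: [0.5, -1.8, -0.1]
grip_width: 85.6
time: 1.98
ee_pos: [478.0, 290.5, 231.0]
tcp_rot: [[0.945, 0.328, -0.0], [0.328, -0.945, -0.0], [-0.001, 0.0, -1.0]]
ft_force: [0.1, -0.9, -0.0]
grip_width: 85.1
t 1.98 tcp [478.  290.5 231. ] ang 19.15 q [19. 23. 73. -0. 84. 90.] F [ 0.1 -0.9 -0. ] w 85.1 | travel [-2.4  0.7 71. ] rows 1.1 roll -0.6
```

Run:
```python
from h import *
s,im,d=grab('wrist'); W=world('wrist',s,d); Z=W[...,2]
hsv=cv2.cvtColor(im,cv2.COLOR_RGB2HSV)
near=(np.hypot(W[...,0]-476,W[...,1]-289)<110)&(d>0)
m=near&(Z>42)&(Z<65)&(hsv[...,1]>120)
P=W[m]; r=cv2.minAreaRect(P[:,:2].astype(np.float32)); print(len(P),r,np.percentile(P[:,2],[5,50,99]))
m=near&(Z>34)&(Z<65); P=W[m]; print(cv2.minAreaRect(P[:,:2].astype(np.float32)))
go(476,289,18,19.7)
cv2.imwrite('pics/w1.png',im[:,:,::-1])
```

```text
3044 ((478.3764343261719, 287.91192626953125), (120.09947967529297, 37.163368225097656), 20.077957153320312) [44.49537086 53.15130792 56.59627454]
((478.31097412109375, 287.70953369140625), (189.28317260742188, 43.564788818359375), 19.770217895507812)
t 2.02 tcp [479.3 295.3 230.2] ang 19.3 q [20. 23. 72.  0. 84. 90.] F [-4.4 -0.2 -2.9] w 85.4 | travel [ -5.3   5.3 212.2] rows 3.4 roll -0.4
```

View pics/w1.png

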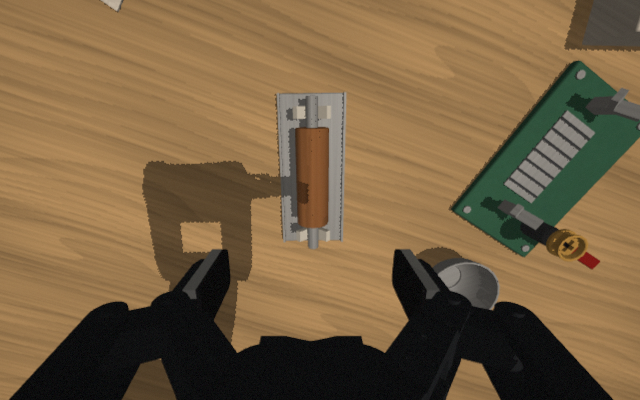

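The picture shows the roller at (313,178) between the open jaws, in line with the tool, and the press at the right with the screw at (568,245). The arm was still swinging, so I'll lower, settle and measure once more.

```bash
python3 -m crank '[{"hand":0,"travel":[0,0,50],"roll":-0.6},{"hand":0,"travel":[0,0,90],"roll":-0.6},{"hand":0,"travel":[0,0,110],"roll":-0.6},{"hand":0,"travel":[0,0,110],"roll":-0.6},{"hand":0,"travel":[0,0,110],"roll":-0.6}]' 40
python3 - <<'E'
from h import *
s,im,d=grab('wrist'); W=world('wrist',s,d); Z=W[...,2]
hsv=cv2.cvtColor(im,cv2.COLOR_RGB2HSV)
near=(np.hypot(W[...,0]-476,W[...,1]-289)<110)&(d>0)
m=near&(Z>42)&(Z<65)&(hsv[...,1]>120)
P=W[m]; r=cv2.minAreaRect(P[:,:2].astype(np.float32)); print(len(P),r,np.percentile(P[:,2],[5,50,99]))
m=near&(Z>34)&(Z<65); P=W[m]; print(cv2.minAreaRect(P[:,:2].astype(np.float32)))
go(476,289,18,19.7)
E
```

```text
time: 2.65
ee_pos: [478.3, 288.6, 122.2]
tcp_rot: [[0.941, 0.338, 0.001], [0.338, -0.941, 0.0], [0.001, 0.0, -1.0]]
ft_force: [0.5, 0.3, 0.3]
grip_width: 85.6
6201 ((478.851318359375, 287.65838623046875), (119.50364685058594, 37.65201950073242), 19.783004760742188) [44.59282791 53.29321576 56.41509012]
((478.4922790527344, 287.3399658203125), (190.2943115234375, 43.73342514038086), 19.98048973083496)
t 2.7 tcp [478.4 288.7 122.5] ang 19.72 q [19. 28. 83.  0. 69. 89.] F [-0.5  0.3  0.5] w 85.6 | travel [ -2.3  -1.1 104.5] rows 1.7 roll 0.0
```

```bash
python3 -m crank '[{"hand":0,"travel":[0,1,40],"roll":0},{"hand":0,"travel":[0,1,75],"roll":0},{"hand":0,"travel":[0,1,98],"roll":0},{"hand":0,"travel":[0,1,104],"roll":0},{"hand":0,"travel":[0,1,104],"roll":0}]' 40;  python3 -m crank '[{"hand":0.3,"travel":[0,0,0],"roll":0},{"hand":0.5,"travel":[0,0,0],"roll":0},{"hand":1,"travel":[0,0,0],"roll":0},{"hand":1,"travel":[0,0,0],"roll":0},{"hand":1,"travel":[0,0,0],"roll":0}]' 40;  python3 -m crank '[{"hand":1,"travel":[0,0,0],"roll":0},{"hand":1,"travel":[0,0,0],"roll":0},{"hand":1,"travel":[0,0,-4],"roll":0},{"hand":1,"travel":[0,0,-20],"roll":0},{"hand":1,"travel":[0,0,-50],"roll":0}]' 40; python3 -c "from h import *;go(594,8.5,130,-13.35)"
```

```text
time: 3.32
ee_pos: [478.7, 287.7, 18.2]
tcp_rot: [[0.941, 0.338, 0.001], [0.338, -0.941, 0.0], [0.001, 0.0, -1.0]]
ft_force: [0.5, 0.0, 0.8]
grip_width: 84.9
time: 3.95
ee_pos: [478.1, 288.6, 18.1]
tcp_rot: [[0.941, 0.337, 0.001], [0.337, -0.941, 0.002], [0.001, -0.002, -1.0]]
ft_force: [-2.4, 5.0, 3.4]
grip_width: 38.8
time: 4.58
ee_pos: [477.8, 287.2, 67.9]
tcp_rot: [[0.941, 0.337, -0.002], [0.337, -0.941, -0.001], [-0.002, 0.0, -1.0]]
ft_force: [1.1, -0.3, -2.4]
grip_width: 38.6
t 4.58 tcp [477.8 287.2  67.9] ang 19.71 q [19. 32. 86. -0. 61. 89.] F [ 1.1 -0.3 -2.4] w 38.6 | travel [ 15.3 301.6 -62.1] rows 4.9 roll 33.1
```

```bash
python3 -m crank '[{"hand":1,"travel":[2,40,-40],"roll":7},{"hand":1,"travel":[6,100,-62],"roll":17},{"hand":1,"travel":[9,160,-62],"roll":27},{"hand":1,"travel":[12,220,-62],"roll":33},{"hand":1,"travel":[14,270,-62],"roll":33.1}]'; python3 -m crank '[{"hand":1,"travel":[1.3,28,0],"roll":0},{"hand":1,"travel":[1.3,28,0],"roll":0},{"hand":1,"travel":[1.3,28,0],"roll":0},{"hand":1,"travel":[1.3,28,0],"roll":0},{"hand":1,"travel":[1.3,28,0],"roll":0}]'
python3 - <<'E'
from h import *
go(594,8.5,70,-13.35)
s,im,d=grab('wrist'); W=world('wrist',s,d); Z=W[...,2]
np.savez('w2.npz',im=im,d=d,W=W)
cv2.imwrite('pics/w2.png',im[:,:,::-1])
E
```

```text
time: 5.2
ee_pos: [583.0, 35.7, 130.4]
tcp_rot: [[0.972, -0.234, 0.001], [-0.234, -0.972, -0.0], [0.001, 0.0, -1.0]]
ft_force: [-0.3, 0.8, -3.3]
grip_width: 39.2
time: 5.82
ee_pos: [577.3, 11.4, 129.4]
tcp_rot: [[0.973, -0.23, 0.0], [-0.23, -0.973, 0.0], [0.0, -0.0, -1.0]]
ft_force: [0.4, -0.1, -2.7]
grip_width: 39.0
t 5.83 tcp [577.3  11.4 129.4] ang -13.31 q [-11.  30.  79.   0.  71.  93.] F [ 0.4 -0.1 -2.7] w 39.0 | travel [17.  -1.1 59.4] rows 1.0 roll 0.0
```

View pics/w2.png

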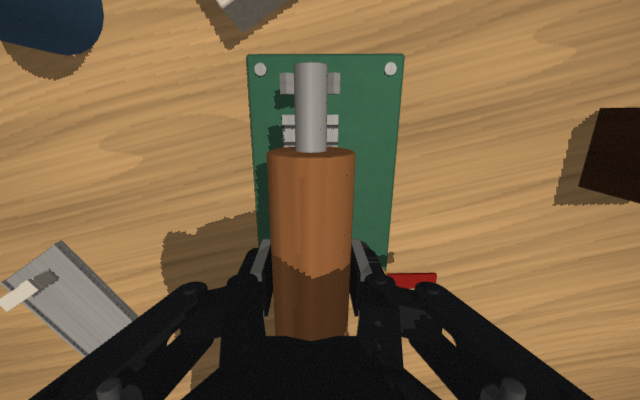

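Roller held straight in the jaws (wood end at row 150); the far saddle's prongs at (287,83) and (333,83) lie either side of the journal. Check roller versus saddle numerically in the same image.

Run:
```python
from h import *
z=np.load('w2.npz'); im,W,d=z['im'],z['W'],z['d']; hsv=cv2.cvtColor(im,cv2.COLOR_RGB2HSV); Z=W[...,2]
a=np.radians(-13.35); ex=np.array([np.cos(a),np.sin(a)]); ey=np.array([-ex[1],ex[0]])
s=robot.sense(); p=np.array(s['ee_pos'])
Q=W[...,:2]-p[:2]; X=Q@ex; Y=Q@ey   # along/across relative to TCP
v,u=np.mgrid[0:400,0:640]
def rep(n,m): m=m&(d>0); print(n,m.sum(),'X',np.percentile(X[m],[1,50,99]).round(1),'Y',np.percentile(Y[m],[1,50,99]).round(1),'Z',np.percentile(Z[m],[1,50,99]).round(1))
rep('wood',(hsv[...,1]>110)&(Z>110)&(v>140)&(v<300)&(abs(u-312)<60))
rep('journal',(Z>125)&(v<148)&(abs(u-312)<25))
box=(v>50)&(v<115)&(abs(u-312)<45)
rep('saddle',box&(Z>35)&(Z<70))
rep('sadL',box&(Z>45)&(Z<70)&(u<300)); rep('sadR',box&(Z>45)&(Z<70)&(u>320))
g=(hsv[...,0]>60)&(hsv[...,0]<95)&(hsv[...,1]>90)&(Z<25)
rep('plate',g)
go(594,8.5,70,-13.35)
```

```text
wood 12338 X [-6.2 33.1 60.8] Y [-19.4  -0.8  17.7] Z [145.9 164.3 167.4]
journal 2788 X [62.8 79.9 95.3] Y [-7.4 -0.4  6.3] Z [146.7 152.6 154.7]
saddle 578 X [ 90.   96.8 103.9] Y [-21.4  12.4  21.9] Z [50.8 55.2 58.7]
sadL 306 X [ 89.9  97.  103.7] Y [12.2 16.9 22.2] Z [51.5 55.2 58.6]
sadR 272 X [ 90.1  96.7 103.9] Y [-21.4 -16.6 -12.4] Z [49.7 55.2 58.7]
plate 14253 X [-58.8  68.7 123.1] Y [-78.5 -44.5  52.3] Z [11.  12.7 14.4]
t 5.88 tcp [577.3  11.2 129.4] ang -13.32 q [-11.  30.  79.  -0.  71.  93.] F [ 0.2 -0.5 -2.8] w 38.6 | travel [16.9 -1.2 59.4] rows 1.0 roll 0.0
```

```bash
python3 -m crank '[{"hand":1,"travel":[18.5,-1,10],"roll":0},{"hand":1,"travel":[18.5,-1,45],"roll":0},{"hand":1,"travel":[18.5,-1,72],"roll":0},{"hand":1,"travel":[18.5,-1,79],"roll":0},{"hand":1,"travel":[18.5,-1,79],"roll":0}]'; python3 -m crank '[{"hand":1,"travel":[0,0,4],"roll":0},{"hand":1,"travel":[0,0,8],"roll":0},{"hand":1,"travel":[0,0,11],"roll":0},{"hand":1,"travel":[0,0,13],"roll":0},{"hand":1,"travel":[0,0,14],"roll":0}]'; python3 -c "from h import *;go(594,8.5,33,-13.35)"
```

```text
time: 6.5
ee_pos: [595.8, 7.4, 50.7]
tcp_rot: [[0.973, -0.231, 0.0], [-0.231, -0.973, -0.0], [0.0, -0.0, -1.0]]
ft_force: [-0.7, 0.3, -1.9]
grip_width: 38.8
time: 7.12
ee_pos: [595.5, 7.3, 36.2]
tcp_rot: [[0.973, -0.231, -0.0], [-0.231, -0.973, 0.0], [-0.0, 0.0, -1.0]]
ft_force: [-1.5, -0.2, -3.1]
grip_width: 38.5
t 7.12 tcp [595.5   7.3  36.2] ang -13.37 q [-11.  38.  82.  -0.  61.  93.] F [-1.5 -0.2 -3.1] w 38.5 | travel [-1.8 -0.8  3.2] rows 0.1 roll -0.0
```

```bash
python3 -m crank '[{"hand":1,"travel":[0,0,1],"roll":0},{"hand":1,"travel":[0,0,2],"roll":0},{"hand":1,"travel":[0,0,3],"roll":0},{"hand":1,"travel":[0,0,3.5],"roll":0},{"hand":1,"travel":[0,0,3.5],"roll":0}]'; python3 -c "from h import *;go(594,8.5,33,-13.35)"
```

```text
time: 7.75
ee_pos: [595.7, 7.4, 33.4]
tcp_rot: [[0.973, -0.231, 0.001], [-0.231, -0.973, -0.0], [0.001, -0.0, -1.0]]
ft_force: [-1.2, 2.2, 5.2]
grip_width: 38.5
t 7.75 tcp [595.7   7.4  33.4] ang -13.36 q [-11.  38.  82.   0.  60.  93.] F [-1.2  2.2  5.2] w 38.5 | travel [-1.9 -0.7  0.4] rows 0.0 roll -0.0
```

Contact at the expected height (about 8 N change). Press slightly, then open gently.

```bash
python3 -m crank '[{"hand":1,"travel":[0,0,0.6],"roll":0},{"hand":1,"travel":[0,0,0.6],"roll":0},{"hand":0.52,"travel":[0,0,0.6],"roll":0},{"hand":0.48,"travel":[0,0,0.6],"roll":0},{"hand":0.4,"travel":[0,0,0.6],"roll":0}]' 20; python3 -m crank '[{"hand":0.2,"travel":[0,0,0],"roll":0},{"hand":0,"travel":[0,0,0],"roll":0},{"hand":0,"travel":[0,0,0],"roll":0},{"hand":0,"travel":[0,0,-20],"roll":0},{"hand":0,"travel":[0,0,-60],"roll":0}]';  python3 -m crank '[{"hand":0,"travel":[-20,0,-60],"roll":0},{"hand":0,"travel":[-60,0,-90],"roll":0},{"hand":0,"travel":[-100,0,-90],"roll":0},{"hand":0,"travel":[-100,0,-90],"roll":0},{"hand":0,"travel":[-100,0,-90],"roll":0}]'
python3 - <<'E'
from h import *
go(546.5,-294,230,146.7)
s,im,d=grab('wrist'); W=world('wrist',s,d)
np.savez('w3.npz',im=im,d=d,W=W)
cv2.imwrite('pics/w3.png',im[:,:,::-1])
hsv=cv2.cvtColor(im,cv2.COLOR_RGB2HSV); Z=W[...,2]
a=np.radians(-13.35); ex=np.array([np.cos(a),np.sin(a)]); ey=np.array([-ex[1],ex[0]])
Q=W[...,:2]-np.array([594,8.5]); X=Q@ex; Y=Q@ey
def rep(n,m): m=m&(d>0); print(n,m.sum(),'X',np.percentile(X[m],[1,50,99]).round(1),'Y',np.percentile(Y[m],[1,50,99]).round(1),'Z',np.percentile(Z[m],[1,50,99]).round(1))
rep('wood',(abs(Y)<22)&(abs(X)<66)&(Z>40)&(Z<80)&(hsv[...,1]>110))
rep('sadd+',(abs(abs(Y)-17)<6)&(abs(abs(X)-77)<20)&(Z>50)&(Z<64))
rep('journal',(abs(Y)<8)&(abs(X)>64)&(abs(X)<110)&(Z>48)&(Z<64))
E
```

```text
time: 8.38
ee_pos: [595.5, 7.2, 32.0]
tcp_rot: [[0.973, -0.231, -0.0], [-0.231, -0.973, 0.0], [-0.0, 0.0, -1.0]]
ft_force: [0.2, -0.2, -0.4]
grip_width: 51.1
time: 9.0
ee_pos: [594.7, 7.4, 91.6]
tcp_rot: [[0.973, -0.231, -0.003], [-0.231, -0.973, 0.001], [-0.004, 0.0, -1.0]]
ft_force: [0.3, -0.3, -0.5]
grip_width: 85.3
time: 9.62
ee_pos: [498.8, 30.3, 182.3]
tcp_rot: [[0.973, -0.231, 0.001], [-0.231, -0.973, -0.0], [0.001, -0.0, -1.0]]
ft_force: [0.9, 0.3, -0.2]
grip_width: 85.4
t 9.62 tcp [498.8  30.3 182.3] ang -13.38 q [-10.  19.  87.  -0.  74.  93.] F [ 0.9  0.3 -0.2] w 85.4 | travel [121.4 304.4 -47.6] rows 5.3 roll -160.1
wood 6450 X [-55.1   9.2  61. ] Y [-20.2  -1.1  17.5] Z [54.8 68.2 71.6]
sadd+ 393 X [-80.8 -71.6  61.9] Y [-22.6 -12.8  19.9] Z [50.9 55.8 63.5]
journal 460 X [-91.4 -76.   68.5] Y [-7.9 -0.9  7.1] Z [48.7 56.5 58.8]
```

View pics/w3.png

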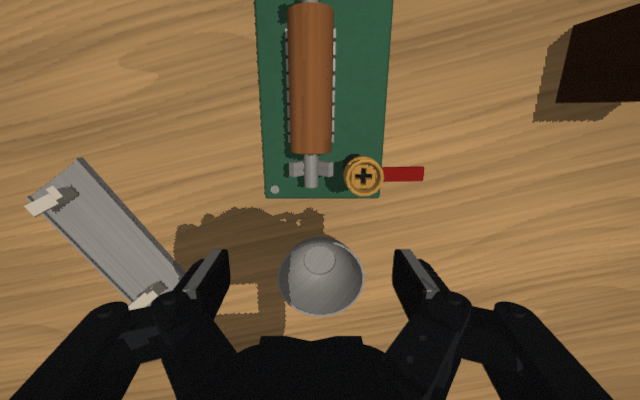

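Roller lies in the saddles: wood at (311,80), near journal in the saddle at (311,170), screw with cross recess at (363,176), keeper still pointing outward at (424,174). Now measure screw and cross angle.

Run:
```python
from h import *
z=np.load('w3.npz'); im,W,d=z['im'],z['W'],z['d']; hsv=cv2.cvtColor(im,cv2.COLOR_RGB2HSV).astype(int); Z=W[...,2]; H,S,V=hsv[...,0],hsv[...,1],hsv[...,2]
v,u=np.mgrid[0:400,0:640]; rng=np.hypot(u-363,v-176)
b=(rng<24)&(H>12)&(H<35)&(S>110)&(Z>60)
r=cv2.minEnclosingCircle(W[b][:,:2].astype(np.float32)); print('brass',b.sum(),r,np.percentile(W[b][:,2],[1,25,50,75,99]).round(1))
top=b&(Z>np.percentile(Z[b],90)-3); print('rim',cv2.minEnclosingCircle(W[top][:,:2].astype(np.float32)))
k=(u>380)&(u<440)&(abs(v-176)<20)&((H<8)|(H>172))&(S>150)
P=W[k]; print('keeper',cv2.minAreaRect(P[:,:2].astype(np.float32)),np.percentile(P[:,2],[5,50,95]).round(1))
c=cv2.resize(im[150:205,335:430],None,fx=8,fy=8,interpolation=cv2.INTER_CUBIC); cv2.imwrite('pics/c3.png',c[:,:,::-1])
dark=(rng<11)&(V<90); P=W[dark]; print('cross',dark.sum(),u[dark].mean(),v[dark].mean(),P.mean(0).round(1),np.percentile(P[:,2],[5,50,95]).round(1))
# cross angle: 4-fold moment on pixels projected onto plane z
m=robot.camera_model('wrist'); 
q=P[:,:2]-P[:,:2].mean(0); th=np.arctan2(q[:,1],q[:,0]); rr=np.hypot(q[:,0],q[:,1]); print('ang mod90',np.degrees(np.angle(np.sum(rr**4*np.exp(4j*th))))/4)
```

```text
brass 1184 ((534.1293334960938, -10.470766067504883), 45.04375457763672) [66.6 73.9 75.5 81.2 83.1]
rim ((534.1293334960938, -10.470766067504883), 45.04375457763672)
keeper ((525.609130859375, -27.315914154052734), (120.21341705322266, 27.00473403930664), 51.696044921875) [67.3 68.7 69.9]
cross 125 362.976 175.592 [507.9 -22.5  71.6] [68.4 69.5 72.3]
ang mod90 27.39314030697902
```

View pics/c3.png

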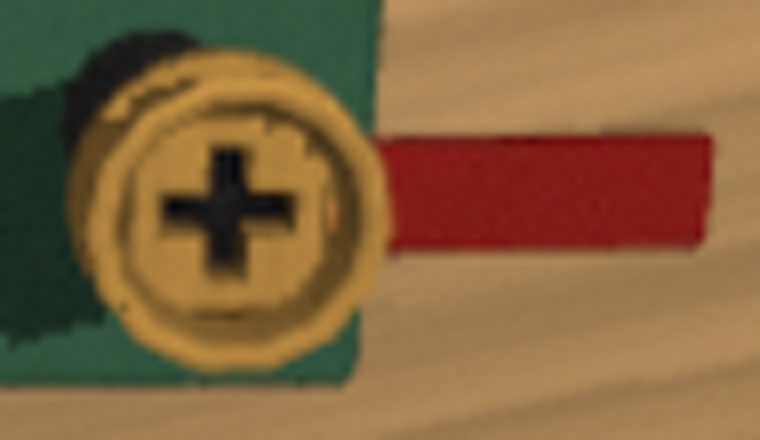

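```bash
cat >> h.py <<'E'
def ray(u,v,z,s):
    m=robot.camera_model('wrist'); T=np.array(m['tool_from_camera']); R=np.array(s['tcp_rot'])
    D=R@T[:3,:3]@np.array([(u-m['cx'])/m['fx'],(v-m['cy'])/m['fy'],1]); o=R@T[:3,3]+np.array(s['ee_pos'])
    return o+D*(z-o[2])/D[2]
E
python3 - <<'E'
from h import *
s=robot.sense()
f=lambda x,y:(335+(x+.5)/8-.5,150+(y+.5)/8-.5)
for n,x,y,z in [('cross',228,211,75),('floor',228,211,69),('L',160,210,75),('R',297,210,75),('T',232,145,75),('B',224,280,75),('rimc',240,221,82),('kul',400,137,69),('kur',705,135,69),('kll',400,250,69),('klr',700,248,69)]:
    print(n,ray(*f(x,y),z,s)[:2].round(1))
K=[ray(*f(x,y),69,s) for x,y in [(400,137),(705,135),(400,250),(700,248)]]
for a,b in [(0,1),(2,3)]: q=K[b]-K[a]; print(np.degrees(np.arctan2(q[1],q[0])))
q=ray(*f(297,210),75,s)-ray(*f(160,210),75,s); print('LR',np.degrees(np.arctan2(q[1],q[0])),np.linalg.norm(q))
q=ray(*f(224,280),75,s)-ray(*f(232,145),75,s); print('TB',np.degrees(np.arctan2(q[1],q[0])),np.linalg.norm(q))
E
```

```text
cross [508.7 -22.2]
floor [507.2 -23. ]
L [510.7 -14.6]
R [507.  -29.9]
T [516.1 -24. ]
B [500.8 -20.3]
rimc [509.1 -22.3]
kul [511.2 -43.9]
kur [503.2 -78.3]
kll [497.9 -41.8]
klr [489.9 -76.1]
-103.03858866551722
-103.0244652900527
LR -103.41733706800522 15.646472016619331
TB 166.4268467282561 15.748776899442046
```

```bash
python3 -m crank '[{"hand":0,"travel":[20,40,-30],"roll":-10.5},{"hand":0,"travel":[40,90,-48],"roll":-21},{"hand":0,"travel":[60,140,-48],"roll":-31.5},{"hand":0,"travel":[80,190,-48],"roll":-42},{"hand":0,"travel":[100,240,-48],"roll":-52.5}]'; python3 -m crank '[{"hand":0,"travel":[0,0,0],"roll":-10.5},{"hand":0,"travel":[0,0,0],"roll":-21},{"hand":0,"travel":[0,0,0],"roll":-31.5},{"hand":0,"travel":[0,0,0],"roll":-42},{"hand":0,"travel":[0,0,0],"roll":-52.5}]';python3 -m crank '[{"hand":0,"travel":[0,0,0],"roll":-10.5},{"hand":0,"travel":[0,0,0],"roll":-21},{"hand":0,"travel":[0,0,0],"roll":-31.5},{"hand":0,"travel":[0,0,0],"roll":-42},{"hand":0,"travel":[0,0,0],"roll":-52.5}]';python3 -c "from h import *;go(546.5,-294,250,146.7)"
```

```text
time: 10.3
ee_pos: [540.7, -228.7, 229.6]
tcp_rot: [[0.772, 0.635, -0.0], [0.635, -0.772, 0.0], [0.0, -0.0, -1.0]]
ft_force: [0.3, 0.1, 0.5]
grip_width: 85.3
time: 10.92
ee_pos: [540.6, -226.9, 229.5]
tcp_rot: [[-0.034, 0.999, -0.001], [0.999, 0.034, 0.0], [0.0, -0.001, -1.0]]
ft_force: [0.1, -0.5, 0.2]
grip_width: 85.6
time: 11.55
ee_pos: [540.6, -226.9, 229.5]
tcp_rot: [[-0.814, 0.581, -0.001], [0.581, 0.814, 0.0], [0.001, -0.0, -1.0]]
ft_force: [0.5, 0.2, -0.5]
grip_width: 85.2
t 11.55 tcp [ 540.6 -226.9  229.5] ang 144.45 q [-34.  26.  68.  -0.  86. -89.] F [ 0.5  0.2 -0.5] w 85.2 | travel [-43.8 -51.2 -20.6] rows 1.1 roll -2.2
```

```bash
python3 -m crank '[{"hand":0,"travel":[-35,-40,-12],"roll":-2.2},{"hand":0,"travel":[-44,-51,-12],"roll":-2.2},{"hand":0,"travel":[-44,-51,-12],"roll":-2.2},{"hand":0,"travel":[-44,-51,-12],"roll":-2.2},{"hand":0,"travel":[-44,-51,-12],"roll":-2.2}]'
python3 - <<'E'
from h import *
go(546.5,-294,111,146.7)
s,im,d=grab('wrist'); W=world('wrist',s,d); np.savez('w4.npz',im=im,d=d,W=W)
Z=W[...,2]; m=(d>0)&(np.hypot(W[...,0]-547,W[...,1]+294)<60)
for n,lo,hi in [('top',165,176),('stand',80,88.5)]:
    P=W[m&(Z>lo)&(Z<hi)]; print(n,len(P),cv2.minAreaRect(P[:,:2].astype(np.float32)),np.median(P[:,2]))
cv2.imwrite('pics/w4.png',im[:,:,::-1])
E
```

```text
time: 12.18
ee_pos: [545.9, -292.3, 242.3]
tcp_rot: [[-0.833, 0.554, -0.0], [0.554, 0.833, 0.0], [0.0, 0.0, -1.0]]
ft_force: [0.3, -0.2, 0.2]
grip_width: 85.3
t 12.18 tcp [ 545.9 -292.3  242.3] ang 146.38 q [-39.  29.  61.   0.  90. -95.] F [ 0.3 -0.2  0.2] w 85.3 | travel [ -1.5  -1.1 131.3] rows 2.1 roll -0.3
top 842 ((550.0037231445312, -296.5986633300781), (24.559463500976562, 24.815563201904297), 55.32980728149414) 170.43960267503212
stand 3161 ((549.9562377929688, -296.82574462890625), (75.15047454833984, 75.33931732177734), 77.3649673461914) 85.79811044389706
```

View pics/w4.png

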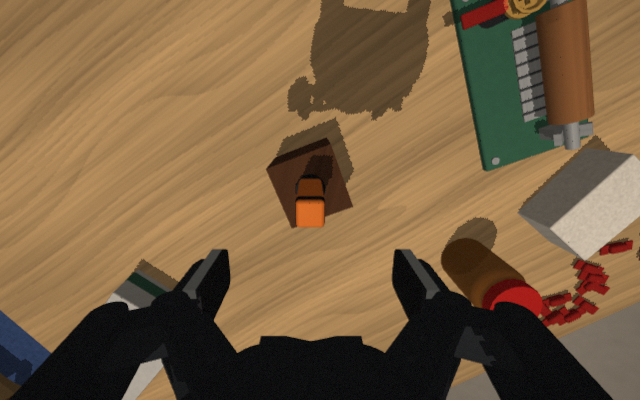

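Handle at (310,212) is square to the jaws. The wrist view agrees for both tool orientations on an offset of about (+3.4,-2.6) mm from the top camera, so I trust the wrist camera. Driver is at (550,-296.7).

```bash
python3 -m crank '[{"hand":0,"travel":[-5.9,-1.4,35],"roll":1.1},{"hand":0,"travel":[-5.9,-1.4,80],"roll":1.1},{"hand":0,"travel":[-5.9,-1.4,118],"roll":1.1},{"hand":0,"travel":[-5.9,-1.4,130],"roll":1.1},{"hand":0,"travel":[-5.9,-1.4,130],"roll":1.1}]' 60; python3 -m crank '[{"hand":0.4,"travel":[0,0,0],"roll":0},{"hand":0.6,"travel":[0,0,0],"roll":0},{"hand":1,"travel":[0,0,0],"roll":0},{"hand":1,"travel":[0,0,0],"roll":0},{"hand":1,"travel":[0,0,0],"roll":0}]' 60;python3 -m crank '[{"hand":1,"travel":[0,0,0],"roll":0},{"hand":1,"travel":[0,0,0],"roll":0},{"hand":1,"travel":[0,0,-15],"roll":0},{"hand":1,"travel":[0,0,-60],"roll":0},{"hand":1,"travel":[0,0,-110],"roll":0}]' 60;python3 -c "from h import *;go(508.5,-22.3,200,166.8)"
```

```text
time: 12.85
ee_pos: [550.1, -297.6, 112.6]
tcp_rot: [[-0.822, 0.57, 0.0], [0.57, 0.822, -0.0], [-0.0, 0.0, -1.0]]
ft_force: [0.2, -0.3, -0.2]
grip_width: 85.5
time: 13.48
ee_pos: [550.1, -297.9, 112.8]
tcp_rot: [[-0.821, 0.57, 0.001], [0.57, 0.821, -0.001], [-0.001, -0.0, -1.0]]
ft_force: [-0.1, 1.1, 5.3]
grip_width: 23.4
time: 14.1
ee_pos: [549.6, -297.5, 223.5]
tcp_rot: [[-0.821, 0.57, -0.001], [0.57, 0.821, 0.001], [0.002, 0.0, -1.0]]
ft_force: [0.5, -0.9, -0.6]
grip_width: 23.5
t 14.1 tcp [ 549.6 -297.5  223.5] ang 145.22 q [-39.  30.  62.   0.  88. -94.] F [ 0.5 -0.9 -0.6] w 23.5 | travel [190.7 202.6  23.9] rows 4.5 roll -21.6
```

```bash
python3 -m crank '[{"hand":1,"travel":[38,40,0],"roll":-5},{"hand":1,"travel":[76,81,0],"roll":-10},{"hand":1,"travel":[114,121,0],"roll":-15},{"hand":1,"travel":[152,162,0],"roll":-20},{"hand":1,"travel":[185,197,0],"roll":-21.6}]'; python3 -m crank '[{"hand":1,"travel":[0,0,0],"roll":0},{"hand":1,"travel":[0,0,0],"roll":0},{"hand":1,"travel":[0,0,10],"roll":0},{"hand":1,"travel":[0,0,20],"roll":0},{"hand":1,"travel":[0,0,20],"roll":0}]'
python3 - <<'E'
from h import *
go(508.5,-22.3,200,166.8)
s,im,d=grab('wrist'); W=world('wrist',s,d); np.savez('w5.npz',im=im,d=d,W=W)
c=cv2.resize(im[130:270,210:410],None,fx=4,fy=4,interpolation=cv2.INTER_CUBIC); cv2.imwrite('pics/w5.png',c[:,:,::-1])
E
```

```text
time: 14.72
ee_pos: [509.7, -28.5, 222.9]
tcp_rot: [[-0.974, 0.226, 0.0], [0.226, 0.974, 0.0], [-0.0, 0.0, -1.0]]
ft_force: [0.7, 0.3, -1.1]
grip_width: 24.0
time: 15.35
ee_pos: [509.9, -30.8, 201.0]
tcp_rot: [[-0.973, 0.229, -0.002], [0.229, 0.973, 0.001], [0.003, 0.0, -1.0]]
ft_force: [0.4, 0.9, -1.1]
grip_width: 23.4
t 15.35 tcp [509.9 -30.8 201. ] ang 166.78 q [-17.  19.  83.   0.  77. -94.] F [ 0.4  0.9 -1.1] w 23.4 | travel [3.3 7.9 1. ] rows 0.1 roll -0.0
```

View pics/w5.png

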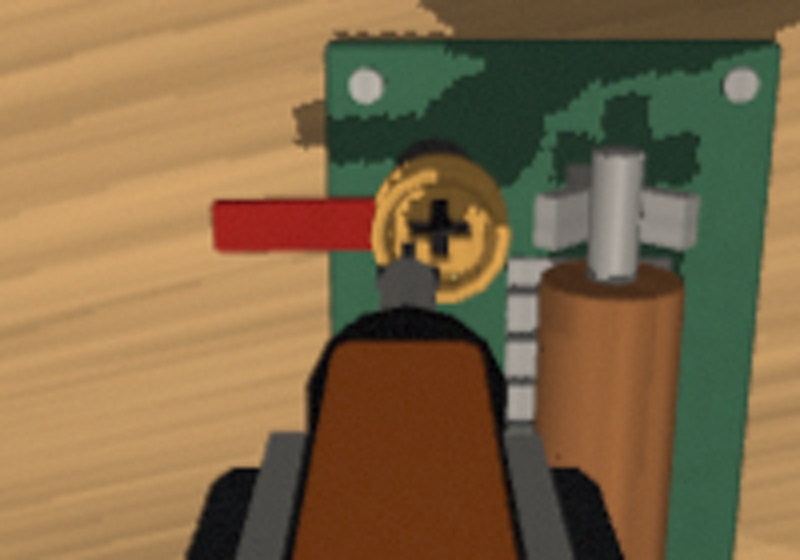

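Bit tip shows at crop (408,248), i.e. pixel (312,192). The cross recess is at crop (438,228), i.e. (319.4,187), keeper still pointing outward.

Run:
```python
from h import *
s=robot.sense(); f=lambda x,y:(210+(x+.5)/4-.5,130+(y+.5)/4-.5)
R=np.array(s['tcp_rot'])
for n,x,y,z in [('cross',438,228,74),('tip',408,248,98.3),('axis',0,0,0)]:
    X=ray(*f(x,y),z,s) if z else s['ee_pos']; print(n,X.round(1),'tool',((X-s['ee_pos'])@R).round(1))
for z in (74,):
  for a,b in [((405,228),(471,228)),((440,197),(436,258)),((215,202),(370,201)),((215,251),(370,251))]:
    q=ray(*f(*b),z,s)-ray(*f(*a),z,s); print(np.degrees(np.arctan2(q[1],q[0])),np.linalg.norm(q))
```

```text
cross [508.4 -22.5  74. ] tool [  3.5   7.5 127.6]
tip [505.1 -29.6  98.3] tool [  5.1  -0.  103.3]
axis [510.2 -30.7 201.6] tool [0. 0. 0.]
76.7375257790171 16.51126471645516
-16.37799518710117 15.775987191119224
77.11743138292896 38.49881432015294
76.73661271139835 39.01388532277172
```

```bash
python3 -m crank '[{"hand":1,"travel":[2.9,7.6,0],"roll":0},{"hand":1,"travel":[2.9,7.6,8],"roll":0},{"hand":1,"travel":[2.9,7.6,16],"roll":0},{"hand":1,"travel":[2.9,7.6,18],"roll":0},{"hand":1,"travel":[2.9,7.6,18],"roll":0}]'
python3 - <<'E'
from h import *
go(508.5,-22.3,170.7,166.8)
s,im,d=grab('wrist'); 
c=cv2.resize(im[150:220,260:360],None,fx=8,fy=8,interpolation=cv2.INTER_CUBIC); cv2.imwrite('pics/w6.png',c[:,:,::-1])
E
```

```text
time: 16.02
ee_pos: [509.2, -22.4, 184.0]
tcp_rot: [[-0.974, 0.228, -0.0], [0.228, 0.974, 0.0], [0.0, -0.0, -1.0]]
ft_force: [-0.7, -0.4, -1.6]
grip_width: 23.6
t 16.02 tcp [509.2 -22.4 184. ] ang 166.82 q [-16.  20.  85.  -0.  75. -93.] F [-0.7 -0.4 -1.6] w 23.6 | travel [ 0.7 -0.  13.3] rows 0.2 roll 0.0
```

View pics/w6.png

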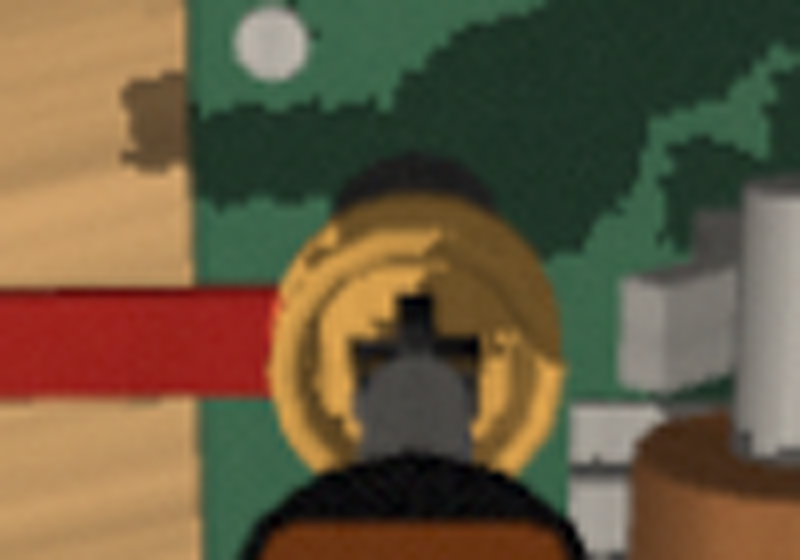

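Bit is centred over the cross (crop (415,350)) with its arms lined up. Lower it slowly.

```bash
python3 -m crank '[{"hand":1,"travel":[0,0,4],"roll":0},{"hand":1,"travel":[0,0,8],"roll":0},{"hand":1,"travel":[0,0,11],"roll":0},{"hand":1,"travel":[0,0,12.5],"roll":0},{"hand":1,"travel":[0,0,13],"roll":0}]' 80; python3 -c "from h import *;go(508.5,-22.3,170.7,166.8)"
```

```text
time: 16.7
ee_pos: [509.2, -22.3, 171.1]
tcp_rot: [[-0.974, 0.228, -0.0], [0.228, 0.974, 0.0], [0.0, 0.0, -1.0]]
ft_force: [0.1, -0.1, -1.8]
grip_width: 23.1
t 16.7 tcp [509.2 -22.3 171.1] ang 166.83 q [-16.  21.  86.   0.  73. -93.] F [ 0.1 -0.1 -1.8] w 23.1 | travel [ 0.7 -0.1  0.4] rows 0.0 roll 0.0
```

```bash
python3 -m crank '[{"hand":1,"travel":[0,0,0.5],"roll":0},{"hand":1,"travel":[0,0,1],"roll":0},{"hand":1,"travel":[0,0,1.5],"roll":0},{"hand":1,"travel":[0,0,1.5],"roll":0},{"hand":1,"travel":[0,0,1.5],"roll":0}]' 80; python3 -c "from h import *;go(508.5,-22.3,170.7,166.8)"
```

```text
time: 17.32
ee_pos: [509.4, -22.4, 170.5]
tcp_rot: [[-0.974, 0.228, 0.001], [0.228, 0.974, -0.0], [-0.001, -0.0, -1.0]]
ft_force: [-1.1, -0.0, 6.5]
grip_width: 23.0
t 17.32 tcp [509.4 -22.4 170.5] ang 166.83 q [-16.  21.  87.  -0.  72. -93.] F [-1.1 -0.   6.5] w 23.0 | travel [ 0.9 -0.1 -0.2] rows 0.0 roll 0.0
```

```bash
python3 -m crank '[{"hand":1,"travel":[0,0,0.5],"roll":0},{"hand":1,"travel":[0,0,1],"roll":0},{"hand":1,"travel":[0,-0.1,1.2],"roll":10},{"hand":1,"travel":[0,-0.2,1.5],"roll":20},{"hand":1,"travel":[0.1,-0.3,1.8],"roll":30}]' 100; python3 -c "from h import *;go(508.5,-22.3,170.7,166.8)"
```

```text
time: 17.95
ee_pos: [509.1, -23.1, 169.6]
tcp_rot: [[-0.726, 0.688, 0.001], [0.688, 0.726, -0.002], [-0.002, -0.0, -1.0]]
ft_force: [-4.5, -1.1, 14.5]
grip_width: 22.5
t 17.95 tcp [509.1 -23.1 169.6] ang 136.52 q [-16.  21.  87.  -0.  72. -62.] F [-4.5 -1.1 14.5] w 22.5 | travel [ 1.   0.2 -1.1] rows 0.0 roll -30.3
```

```bash
python3 -m crank '[{"hand":1,"travel":[0,-0.1,0.3],"roll":10},{"hand":1,"travel":[0,-0.2,0.6],"roll":20},{"hand":1,"travel":[0.1,-0.3,0.9],"roll":30},{"hand":1,"travel":[0.2,-0.4,1.2],"roll":40},{"hand":1,"travel":[0.2,-0.5,1.4],"roll":50}]' 100; python3 -c "from h import *;s=robot.sense();print(s['moment']);go(508.5,-22.3,170.7,166.8)"
```

```text
time: 18.58
ee_pos: [507.5, -23.2, 168.1]
tcp_rot: [[0.061, 0.998, -0.002], [0.998, -0.061, -0.002], [-0.002, -0.002, -1.0]]
ft_force: [-9.4, -0.9, 17.9]
grip_width: 22.9
[-0.22573915  2.47511575  0.07846263]
t 18.57 tcp [507.5 -23.2 168.1] ang 86.52 q [-16.  21.  87.  -0.  72. -12.] F [-9.4 -0.9 17.9] w 22.9 | travel [ 1.   1.  -2.6] rows 0.0 roll -80.3
```

```bash
python3 -m crank '[{"hand":1,"travel":[0,-0.5,0.3],"roll":10},{"hand":1,"travel":[0,-0.8,0.6],"roll":20},{"hand":1,"travel":[0.1,-1.1,0.9],"roll":30},{"hand":1,"travel":[0.2,-1.4,1.2],"roll":40},{"hand":1,"travel":[0.2,-1.7,1.4],"roll":50}]' 100; python3 -c "from h import *;s=robot.sense();print(s['moment']);go(508.5,-22.3,170.7,166.8)"
```

```text
time: 19.2
ee_pos: [505.9, -22.2, 166.7]
tcp_rot: [[0.804, 0.595, -0.001], [0.595, -0.804, 0.0], [-0.001, -0.001, -1.0]]
ft_force: [-7.6, 3.0, 17.8]
grip_width: 22.6
[0.67492806 2.06804046 0.05756171]
t 19.2 tcp [505.9 -22.2 166.7] ang 36.52 q [-16.  21.  87.  -0.  72.  38.] F [-7.6  3.  17.8] w 22.6 | travel [ 2.   1.6 -4. ] rows 0.1 roll -130.3
```

```bash
python3 -m crank '[{"hand":1,"travel":[0,-0.4,0.3],"roll":10},{"hand":1,"travel":[0,-0.7,0.6],"roll":20},{"hand":1,"travel":[0.1,-1.1,0.9],"roll":30},{"hand":1,"travel":[0.2,-1.4,1.2],"roll":40},{"hand":1,"travel":[0.2,-1.6,1.4],"roll":48}]' 100; python3 -c "from h import *;s=robot.sense();print(s['moment']);go(508.5,-22.3,170.7,166.8)"
```

```text
time: 19.82
ee_pos: [505.8, -20.6, 165.4]
tcp_rot: [[0.98, -0.198, 0.001], [-0.198, -0.98, 0.001], [0.001, -0.001, -1.0]]
ft_force: [-4.9, 2.9, 16.4]
grip_width: 23.0
[0.88744412 1.38704607 0.06122274]
t 19.82 tcp [505.8 -20.6 165.4] ang -11.44 q [-16.  21.  88.   0.  72.  86.] F [-4.9  2.9 16.4] w 23.0 | travel [ 2.9  1.1 -5.3] rows 0.1 roll -178.2
```

```bash
python3 -m crank '[{"hand":1,"travel":[0,0,0.1],"roll":2},{"hand":1,"travel":[0,0,0.2],"roll":4},{"hand":1,"travel":[0,-0.1,0.3],"roll":6},{"hand":1,"travel":[0,-0.2,0.3],"roll":8},{"hand":1,"travel":[0,-0.2,0.3],"roll":10}]' 100
python3 - <<'E'
from h import *;s=robot.sense();print(s['moment']);go(508.5,-22.3,170.7,166.8)
for n in ['scene','top']:
    s,im,d=grab(n); np.savez(n+'2.npz',im=im,d=d,W=world(n,s,d))
a=np.load('scene2.npz')['im'][170:290,220:380]
cv2.imwrite('pics/s2.png',cv2.resize(a,None,fx=4,fy=4,interpolation=cv2.INTER_CUBIC)[:,:,::-1])
E
```

```text
time: 20.45
ee_pos: [506.0, -20.4, 165.2]
tcp_rot: [[0.932, -0.362, 0.001], [-0.362, -0.932, 0.001], [0.001, -0.001, -1.0]]
ft_force: [-5.0, 4.1, 16.6]
grip_width: 22.8
[0.91561751 1.31926834 0.02678454]
t 20.45 tcp [506.  -20.4 165.2] ang -21.22 q [-16.  21.  88.   0.  71.  95.] F [-5.   4.1 16.6] w 22.8 | travel [ 3.   0.9 -5.5] rows 0.1 roll -188.0
```

View pics/s2.png

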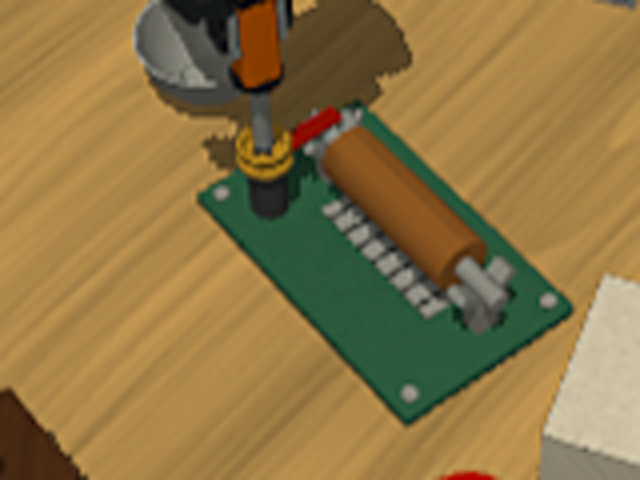

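Scene view: keeper (crop (318,128)) now lies over the roller's near journal and the bit is in the screw head. Measure the keeper's angle from the top camera.

Run:
```python
from h import *
for n,box in [('top',(300,200,380,260)),('scene',(270,185,320,220))]:
    z=np.load(n+'2.npz'); im,W,d=z['im'],z['W'],z['d']; hsv=cv2.cvtColor(im,cv2.COLOR_RGB2HSV).astype(int)
    k=((hsv[...,0]<6)|(hsv[...,0]>174))&(hsv[...,1]>150)&(W[...,2]>50); mm=np.zeros_like(k); u0,v0,u1,v1=box; mm[v0:v1,u0:u1]=k[v0:v1,u0:u1]
    P=W[mm]
    if len(P)<5: print(n,'none'); continue
    print(n,len(P),cv2.minAreaRect(P[:,:2].astype(np.float32)),np.percentile(P[:,2],[5,50,95]).round(1)); c=P[:,:2].mean(0); w,V=np.linalg.eigh(np.cov(P[:,:2].T)); print(c.round(1),np.degrees(np.arctan2(V[1,1],V[0,1]))%180)
```

```text
top 78 ((505.3198547363281, 12.320838928222656), (54.044593811035156, 27.440078735351562), 40.36540603637695) [59.6 63.5 67.6]
[511.8  17.7] 63.62812452895011
scene 54 ((515.2492065429688, 12.882545471191406), (39.825008392333984, 15.698647499084473), 84.83299255371094) [58.7 62.5 65.2]
[516.8  15.1] 85.52389818682813
```

```bash
python3 -m crank '[{"hand":1,"travel":[0,0,0.1],"roll":2},{"hand":1,"travel":[0,0,0.2],"roll":4},{"hand":1,"travel":[0,0,0.2],"roll":6},{"hand":1,"travel":[0,0,0.2],"roll":8},{"hand":1,"travel":[0,0,0.2],"roll":10}]' 100
python3 - <<'E'
from h import *;s=robot.sense();print(s['moment'],s['effort'].round(2));go(508.5,-22.3,170.7,166.8)
s,im,d=grab('top'); im=im[190:250,310:390]; cv2.imwrite('pics/t3.png',cv2.resize(im,None,fx=9,fy=9,interpolation=cv2.INTER_CUBIC)[:,:,::-1])
E
```

```text
time: 21.18
ee_pos: [506.2, -20.2, 165.1]
tcp_rot: [[0.855, -0.518, 0.002], [-0.518, -0.855, 0.001], [0.001, -0.002, -1.0]]
ft_force: [-3.6, 4.4, 18.3]
grip_width: 22.9
[1.22177617 1.08835585 0.35793158] [-2.550e+00 -3.339e+01 -1.841e+01 -9.600e-01 -1.850e+00 -3.000e-02]
t 21.18 tcp [506.2 -20.2 165.1] ang -31.19 q [-16.  21.  88.   0.  71. 105.] F [-3.6  4.4 18.3] w 22.9 | travel [ 3.   0.6 -5.6] rows 0.1 roll -198.0
```

Torque jumped from 0.03 to 0.36 N m with no further sinking, so the screw is on its stop. Relieve the twist, lift, and look.

```bash
python3 -m crank '[{"hand":1,"travel":[0,0,0],"roll":0},{"hand":1,"travel":[0,0,0],"roll":-3},{"hand":1,"travel":[0,0,-1],"roll":-6},{"hand":1,"travel":[0,0,-5],"roll":-6},{"hand":1,"travel":[0,0,-12],"roll":-6}]' 100; python3 -m crank '[{"hand":1,"travel":[0,0,-20],"roll":0},{"hand":1,"travel":[0,0,-45],"roll":0},{"hand":1,"travel":[0,0,-45],"roll":0},{"hand":1,"travel":[0,0,-45],"roll":0},{"hand":1,"travel":[0,0,-45],"roll":0}]'
python3 - <<'E'
from h import *;s=robot.sense();go(550,-297,230,-34.8)
s,im,d=grab('wrist'); np.savez('w7.npz',im=im,d=d,W=world('wrist',s,d)); c=cv2.resize(im[110:290,190:430],None,fx=3.3,fy=3.3,interpolation=cv2.INTER_CUBIC); cv2.imwrite('pics/w7.png',c[:,:,::-1])
E
```

```text
time: 21.85
ee_pos: [506.1, -21.1, 175.2]
tcp_rot: [[0.905, -0.426, -0.001], [-0.426, -0.905, -0.0], [-0.0, 0.001, -1.0]]
ft_force: [0.2, 0.5, -0.5]
grip_width: 22.7
time: 22.48
ee_pos: [505.8, -21.0, 219.3]
tcp_rot: [[0.905, -0.426, -0.002], [-0.426, -0.905, 0.0], [-0.002, 0.0, -1.0]]
ft_force: [-0.6, -0.9, -1.0]
grip_width: 23.0
t 22.48 tcp [505.8 -21.  219.3] ang -25.19 q [-16.  18.  82.  -0.  80.  99.] F [-0.6 -0.9 -1. ] w 23.0 | travel [157.5 231.  -10.9] rows 4.5 roll 9.6
```

View pics/w7.png

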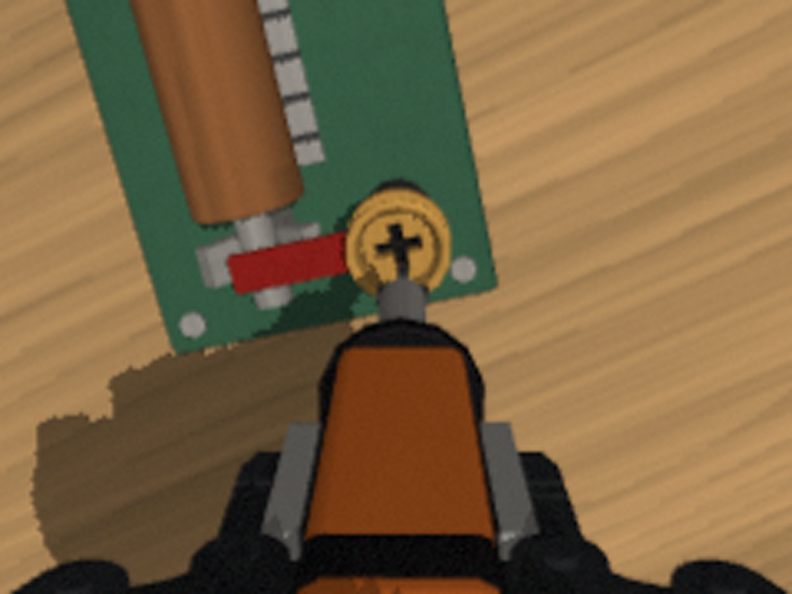

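Keeper (crop (290,262)) lies square over the journal, and the driver is straight in the jaws with tip at crop (402,270). Compute keeper angle and tip offset.

Run:
```python
from h import *
s=robot.sense(); R=np.array(s['tcp_rot']); f=lambda x,y:(190+(x+.5)/3.3-.5,110+(y+.5)/3.3-.5)
for a,b in [((229,256),(344,234)),((236,293),(348,270))]:
    q=ray(*f(*b),65,s)-ray(*f(*a),65,s); print('keeper',np.degrees(np.arctan2(-q[1],-q[0]))%360,np.linalg.norm(q))
q=ray(*f(175,352),12,s)-ray(*f(497,285),12,s);print('plate edge',np.degrees(np.arctan2(q[1],q[0]))%360)
X=ray(*f(399,246),69,s);print('cross',X.round(1))
for y in (268,275,280): X=ray(*f(402,y),219.3-102.7,s);print('tip',((X-s['ee_pos'])@R).round(1))
for x in (380,427):X=ray(*f(x,305),219.3-80,s);print('shank',((X-s['ee_pos'])@R).round(1))
go(550,-296.7,225,-34.8)
```

```text
keeper 75.84961407846654 39.203048211756006
keeper 76.77992329785523 38.787544562716405
plate edge 77.11833667075412
cross [508.1 -22.5  69. ]
tip [  8.7   1.2 102.8]
tip [  6.7   1.2 102.8]
tip [  5.2   1.2 102.8]
shank [ 5.3 -4.4 80.1]
shank [ 5.3  7.5 80.1]
t 22.52 tcp [505.8 -21.  219.4] ang -25.19 q [-16.  18.  82.  -0.  80.  99.] F [-0.2 -0.1 -1.4] w 23.2 | travel [157.3 230.7  -5.8] rows 4.5 roll 9.6
```

```bash
python3 -m crank '[{"hand":1,"travel":[31,46,-6],"roll":0},{"hand":1,"travel":[62,92,-6],"roll":0},{"hand":1,"travel":[93,138,-6],"roll":0},{"hand":1,"travel":[124,184,-6],"roll":0},{"hand":1,"travel":[155,229,-6],"roll":0}]'; python3 -m crank '[{"hand":1,"travel":[0.4,0.7,0],"roll":0},{"hand":1,"travel":[0.4,0.7,5],"roll":0},{"hand":1,"travel":[0.4,0.7,12],"roll":0},{"hand":1,"travel":[0.4,0.7,15],"roll":0},{"hand":1,"travel":[0.4,0.7,15],"roll":0}]'
python3 - <<'E'
from h import *;s=robot.sense();go(550,-297,112.7)
s,im,d=grab('wrist'); W=world('wrist',s,d); np.savez('w8.npz',im=im,d=d,W=W); c=cv2.resize(im[150:270,240:400],None,fx=5,fy=5,interpolation=cv2.INTER_CUBIC); cv2.imwrite('pics/w8.png',c[:,:,::-1])
E
```

```text
time: 23.15
ee_pos: [548.9, -296.0, 225.5]
tcp_rot: [[0.905, -0.426, -0.001], [-0.426, -0.905, 0.001], [-0.001, -0.0, -1.0]]
ft_force: [0.2, 0.5, -0.7]
grip_width: 22.8
time: 23.78
ee_pos: [549.1, -294.3, 211.1]
tcp_rot: [[0.905, -0.425, -0.0], [-0.425, -0.905, 0.0], [-0.0, -0.0, -1.0]]
ft_force: [0.1, 0.7, -0.8]
grip_width: 23.4
t 23.77 tcp [ 549.1 -294.3  211.1] ang -25.13 q [-39.  30.  64.   0.  86.  76.] F [ 0.1  0.7 -0.8] w 23.4 | travel [ 2.   2.1 98.4] rows 1.6 roll None
```

View pics/w8.png

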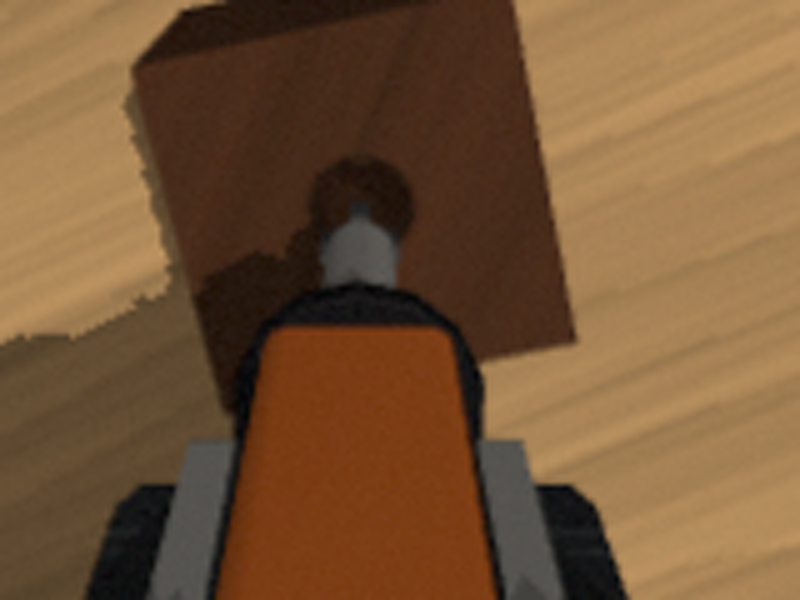

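Hole centre at crop (362,206), tip's front edge at crop (359,203).

Run:
```python
from h import *
s=robot.sense(); R=np.array(s['tcp_rot']); f=lambda x,y:(240+(x+.5)/5-.5,150+(y+.5)/5-.5)
T=lambda x,y,z:((ray(*f(x,y),z,s)-s['ee_pos'])@R).round(1)
print('hole far',T(362,153,85),'L',T(309,205,85),'Rt',T(414,205,85),'tip',T(359,203,211.1-102.7),'shoulder',T(361,222,211.1-90.7),'shank',T(322,270,211.1-75),T(398,270,211.1-75))
print(ray(*f(362,205),85,s))
```

```text
hole far [ 13.1   1.8 126.4] L [  2.4  -8.8 126.4] Rt [  2.4  12.2 126.4] tip [  9.3   1.1 103. ] shoulder [ 9.2  1.5 91. ] shank [ 5.5 -5.  75.3] [ 5.5  7.5 75.3]
[ 550.55573747 -297.20921567   85.        ]
```

```bash
python3 -m crank '[{"hand":1,"travel":[0,0.4,15],"roll":0},{"hand":1,"travel":[0,0.4,28],"roll":0},{"hand":1,"travel":[0,0.4,40],"roll":0},{"hand":1,"travel":[0,0.4,50],"roll":0},{"hand":1,"travel":[0,0.4,50],"roll":0}]'; python3 -c "from h import *;go(550,-297,112.7)"
```

```text
time: 24.45
ee_pos: [548.6, -295.2, 160.3]
tcp_rot: [[0.905, -0.425, -0.001], [-0.425, -0.905, 0.001], [-0.002, -0.0, -1.0]]
ft_force: [0.1, -1.0, -1.3]
grip_width: 22.9
t 24.45 tcp [ 548.6 -295.2  160.3] ang -25.18 q [-39.  32.  68.   0.  79.  76.] F [ 0.1 -1.  -1.3] w 22.9 | travel [ 2.1  1.1 47.6] rows 0.8 roll None
```

```bash
python3 -m crank '[{"hand":1,"travel":[0.3,0.3,12],"roll":0},{"hand":1,"travel":[0.6,0.6,24],"roll":0},{"hand":1,"travel":[1,0.6,34],"roll":0},{"hand":1,"travel":[1,0.6,42],"roll":0},{"hand":1,"travel":[1,0.6,44],"roll":0}]'; python3 -c "from h import *;go(550,-297,112.7)"; python3 -m crank '[{"hand":1,"travel":[0,0,1],"roll":0},{"hand":1,"travel":[0,0,2],"roll":0},{"hand":1,"travel":[0,0,3],"roll":0},{"hand":1,"travel":[0,0,3.5],"roll":0},{"hand":1,"travel":[0,0,3.5],"roll":0}]'; python3 -c "from h import *;go(550,-297,112.7)"
```

```text
time: 25.08
ee_pos: [549.4, -296.2, 116.6]
tcp_rot: [[0.905, -0.425, -0.001], [-0.425, -0.905, 0.001], [-0.001, -0.0, -1.0]]
ft_force: [-0.2, 0.4, -1.1]
grip_width: 22.6
t 25.07 tcp [ 549.4 -296.2  116.6] ang -25.18 q [-39.  35.  72.   0.  74.  76.] F [-0.2  0.4 -1.1] w 22.6 | travel [0.9 0.5 3.9] rows 0.1 roll None
time: 25.7
ee_pos: [549.5, -296.3, 113.7]
tcp_rot: [[0.905, -0.425, 0.0], [-0.425, -0.905, -0.0], [0.0, 0.0, -1.0]]
ft_force: [0.0, 0.3, -1.2]
grip_width: 22.9
t 25.7 tcp [ 549.5 -296.3  113.7] ang -25.17 q [-39.  35.  72.  -0.  73.  76.] F [ 0.   0.3 -1.2] w 22.9 | travel [0.7 0.4 1. ] rows 0.0 roll None
```

```bash
python3 -m crank '[{"hand":1,"travel":[0,0,0.5],"roll":0},{"hand":1,"travel":[0,0,1],"roll":0},{"hand":1,"travel":[0,0,1.5],"roll":0},{"hand":1,"travel":[0,0,1.5],"roll":0},{"hand":1,"travel":[0,0,1.5],"roll":0}]'; python3 -c "from h import *;go(550,-297,112.7)"
```

```text
time: 26.32
ee_pos: [549.6, -296.3, 112.9]
tcp_rot: [[0.905, -0.425, 0.001], [-0.425, -0.905, -0.0], [0.001, 0.0, -1.0]]
ft_force: [-2.2, 1.2, 5.3]
grip_width: 22.6
t 26.32 tcp [ 549.6 -296.3  112.9] ang -25.17 q [-39.  35.  72.  -0.  73.  76.] F [-2.2  1.2  5.3] w 22.6 | travel [0.7 0.4 0.2] rows 0.0 roll None
```

Collar is down on the block at the original height (112.9 vs 112.7). Release gently and retreat.

```bash
python3 -m crank '[{"hand":0.72,"travel":[0,0,0],"roll":0},{"hand":0.65,"travel":[0,0,0],"roll":0},{"hand":0.4,"travel":[0,0,0],"roll":0},{"hand":0,"travel":[0,0,0],"roll":0},{"hand":0,"travel":[0,0,0],"roll":0}]' 20; python3 -m crank '[{"hand":0,"travel":[0,0,0],"roll":0},{"hand":0,"travel":[0,0,-40],"roll":0},{"hand":0,"travel":[0,0,-90],"roll":0},{"hand":0,"travel":[-40,0,-130],"roll":0},{"hand":0,"travel":[-80,0,-130],"roll":0}]';python3 -m crank '[{"hand":0,"travel":[-40,0,0],"roll":0},{"hand":0,"travel":[-40,0,0],"roll":0},{"hand":0,"travel":[-40,0,0],"roll":0},{"hand":0,"travel":[-40,0,0],"roll":0},{"hand":0,"travel":[-40,0,0],"roll":0}]'
python3 - <<'E'
from h import *
go(0,0,0)
s,im,d=grab('wrist'); W=world('wrist',s,d); Z=W[...,2]; m=(d>0)&(np.hypot(W[...,0]-550,W[...,1]+297)<60)
for n,lo,hi in [('top',160,180),('stand',80,88.5)]:
    P=W[m&(Z>lo)&(Z<hi)]; print(n,len(P),cv2.minAreaRect(P[:,:2].astype(np.float32)),np.median(P[:,2]))
s,im,d=grab('scene'); cv2.imwrite('pics/end.png',im[100:400,150:450][:,:,::-1].repeat(2,0).repeat(2,1))
E
```

```text
time: 26.95
ee_pos: [549.5, -296.3, 112.1]
tcp_rot: [[0.905, -0.425, -0.0], [-0.425, -0.905, 0.0], [-0.0, -0.0, -1.0]]
ft_force: [-0.8, 0.0, 0.1]
grip_width: 82.3
time: 27.58
ee_pos: [477.1, -262.5, 245.2]
tcp_rot: [[0.905, -0.425, 0.005], [-0.425, -0.905, -0.004], [0.006, 0.002, -1.0]]
ft_force: [-0.1, -0.1, 0.1]
grip_width: 85.5
time: 28.2
ee_pos: [441.4, -245.5, 241.9]
tcp_rot: [[0.905, -0.425, -0.0], [-0.425, -0.905, 0.0], [-0.0, -0.0, -1.0]]
ft_force: [0.0, -1.2, -1.1]
grip_width: 85.3
t 28.2 tcp [ 441.4 -245.5  241.9] ang -25.16 q [-43.  17.  80.   0.  83.  73.] F [ 0.  -1.2 -1.1] w 85.3 | travel [-503.8  -34.5  242.1] rows 9.0 roll None
top 1404 ((551.9783325195312, -298.13531494140625), (24.487342834472656, 23.832752227783203), 64.83975982666016) 170.41130572658534
stand 4635 ((549.8121948242188, -296.1520690917969), (75.23326110839844, 75.25480651855469), 77.30706787109375) 85.7420319521367
```

View pics/end.png

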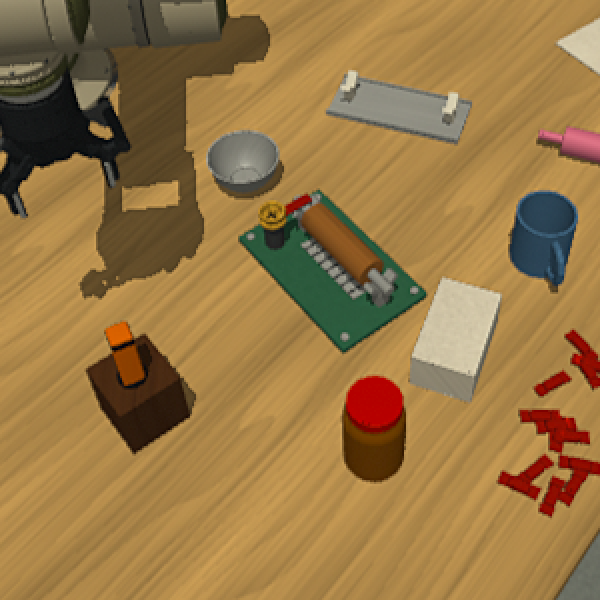

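The screwdriver stands at its starting height (top 170.4 mm, as at the start) about 3 mm off the block's centre. The roller is in the press with the keeper over its end, and the bowl, jar, carton and mug look undisturbed.

```bash
python3 -c "from h import *;robot.job_done();print(robot.sense()['time'])"
```

```text
the job is handed in; nothing more can be done
the job is handed in; nothing more can be done
```

The job is handed in, at about 28 s of the 72 s allowed; no verdict is reported. The roller is in the press saddles, the screw is on its stop with the red keeper over the roller's end, and the screwdriver is back in its stand.

- **Roller:** lowered until about 8 N of contact at the expected height, then released. The wrist camera put it about 3 mm or less off along its axis and about 1 mm across.
- **Screw:** the bit was pushed down with 8–18 N and turned clockwise about 198°, including slack, until the torque jumped from 0.03 to 0.36 N m. After lifting, the keeper measured 76–77°, against 77° for square across the roller.
- **Screwdriver:** its top is at 170.4 mm, the same as at the start, with the head about 3 mm off the stand's centre. It is let go and the arm is clear.
- **Bowl, jar, carton and mug:** they look undisturbed in the last picture; I did not measure them again.

Some checks disagreed:
- **Cameras:** the top camera was off by about 3–4 mm against the wrist camera, so I used the wrist camera.
- **Keeper angle:** readings from the top and scene cameras while the driver was still in the screw (64° and 86°) were too noisy to use.
- **Bit position:** the bit was 1–3 mm off the gripper's axis, which gave up to 9 N of side force while turning. I corrected for it as I went.

I viewed 12 pictures, two more than the budget of 10.

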